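# Set the friction hinge of the film box's lid and prove that it holds

## Robot

A 7-joint arm with a two-finger parallel gripper is mounted at the origin on the work surface. World frame = base frame: x ahead of the robot, y to its left, z up, the work surface at z = 0. Lengths are in m, angles in rad, forces in N, time in s.
With the tool pointing down it reaches from about 0.425 to 0.925 m from the base axis. Payload 6.8 kg.
Tool frame: the origin (TCP) lies on the centre line of the jaws, within the pads' length; the fingertips stand 14 mm ahead of it and the grasp point (between the pads) lies 5 mm behind it (r.nose_length is the distance from the TCP to the fingertips, in m); z points along the fingers, y is the direction in which the jaws open and shut (so a half turn about z gives the same grasp; the last joint's range is limited). The gripper opens to 85 mm and grips with 20 to 120 N. Pads are 22 mm wide; open, the fingers measure 114 mm over their backs; the gripper's body (76 mm by 85 mm) begins 54 mm behind the grasp point. The pads swing forward as they close: fully open they stand 13 mm farther back than shut.
Start: joints at [1.192, 0.477, 0.022, 1.555, -0.011, 1.109, -0.083], TCP at [0.181, -0.65, 0.225] pointing down, gripper open.
Joint ranges: [-2.96, 2.96], [-0.34, 2.1], [-1.41, 1.46], [0.24, 2.44], [-1.37, 4.51], [0.17, 1.92], [-2.96, 2.96]. Speed limits (rad/s): [2.39, 2.39, 3.14, 3.14, 3.14, 3.14, 3.14].

## Interface

Orientations are given as a rotation vector (axis times angle).
In Python, from bench import r, imaging, look_for, outline_of gives the robot as it stands. The module is installed in compiled form; this text tells all that it offers.
- The arm moves only by the tool carry_out, never from a script. Its arguments are lists of equal length, an entry for each row: "offset": the shift along the tool's x, y, z as a fraction of full scale, a list of three; "turn": the turn, a rotation vector about the tool's x, y, z as a fraction of full scale, a list of three. A call has 1 to 8 rows; each row is the pose to reach, as a shift and turn from the pose commanded when the call began, along the tool's axes at that moment; what a row does not reach only later rows make up. Full scale, the value 1, is 0.5 m for a shift and 1.5 rad for a turn. A row lasts 1/10 s, in which the tool goes at most 50 mm and 8.59 degrees, less where a joint would pass 70% of its speed; a pose out of reach is approached as far as the arm can. A call with a number of a shift or a turn outside -1 to 1 is refused whole. A call with a gripper value outside its range is refused whole. "hand" is the closure, from 0 (fully open) to 1 (shut), set as the call begins (left out, the last holds). The fingers move at their own pace and stop on an object; "force" is the grip in N (left out, the last holds). Time passes only in rows, so rows that repeat a pose let the fingers close. It gives the time, the measured TCP pose, the force and the opening at its end, in the units of the state.
- r.get_obs(): the state, without advancing time (a new reading comes with each control period).
- imaging.grab_frame(name): name is "scene" or "top" or "wrist"; returns a dict with "pixels" (480x640x3 uint8, red, green, blue), "fx", "fy", "cx", "cy" (pixels), "R" (3x3) and "t" (3): a world point X has camera coordinates R X + t. Camera axes: x right, y down, z forward; pixel columns grow to the right and rows downward; lengths in m; the calibration is good to about 2 mm. The wrist camera is an equidistant fisheye: a pixel r from the principal point sees the ray r / f radians off the axis. A picture is of the moment at which its call begins. There is no depth.
- r.hand_in(): hands the job in, once; it reports no verdict.
Trained networks look in the newest picture that a camera, given by its name, has taken for a name from the list of things; names that differ only in an ending like _2 or _b are one class to them, and where a whole thing is asked for, a point or a joint stands for the part that bears it (a point fixed in the world has none). Each returns a list of dicts, best first, with "score" (0 to 1); they miss things now and then, are a little off and sometimes report something else, mostly with a low value. They report only what shows in the picture. A call takes as long as a camera call.
- look_for(query, camera): "xyz" ([x, y, z] in m, in the coordinates of the camera as it stood for that picture, good to about 4 mm: the middle of the surface that is visible of it).
- outline_of(query, camera): "region" (480x640 bool, what is visible of it).
The state is a dict: "clock": time; "joints": joint angles; "qvel": joint speeds; "tau": joint torques, N m; "tcp_pos": TCP position; "orientation": TCP orientation; "contact_force": force on the tool from outside, world axes, zero at the start; "moment": the same for the moment, N m; "grip_width": finger opening in m.
Only numpy, scipy, OpenCV 4.12 (cv2) and the standard library are available. Lean on these libraries where they do the work, as an engineer would, in place of code of your own. Each camera call takes 0.05 s, during which the arm holds its last target. There are 200 camera calls.

## Task

The hinge of the steel film box has gone slack, so its lid falls shut when let go. Turn the hinge's tension knob clockwise just far enough, then lift the lid from below its lip to about half open and take your hand away: it must stay there by itself for a couple of seconds, and is left standing so. Do not overtighten: the lid must still rise to a light fingertip push, the thin lip must not be pinched or forced (15 N is the most it takes), the lid must never drop, and nothing else on the bench may be shifted.

Things in the scene. Friction and masses are not known exactly. Their poses are not given: they have to be found in the camera images.
- film_box: lightproof steel film box, fixed to the bench, 150 mm deep (its x), 190 mm wide (its y), walls 75 mm high. Origin: centre of its underside, on the bench. It stands sideways to the robot: lip side to the right, hinge to the left. Its x axis points from the lip side to the hinge side, y roughly to the robot, z up. The flat sheet-steel lid lies shut at the start, its top 80 mm over the bench
- lid (a joint): opening angle of the lid in rad: 0 shut and level, 0.785 half open (45 degrees), 1.57 upright, end stop 1.8. Its front edge rises as it opens. The lid weighs 0.4 to 0.65 kg, centre of mass 83 mm from the hinge line. At the start the hinge is slack: the lid falls shut if let go
- hinge_line (a point): the lid's hinge line at the middle of the lid's width: 79 mm over the bench, 80 mm from the box centre along +x. Fixed to the box, with the box's axes; the lid turns about its y axis
- lip (a point): centre of the thumb lip: a level steel tongue 90 mm wide, 5 mm thick, standing 20 mm out from the lid's front edge, free air below (box wall 12 mm inward of this point). Moves with the lid, 167 mm from the hinge line, 79 mm up when shut. Lift it from below with the shut fingers' tips tilted about 45 degrees, pushed under from outside. A pinch or over 15 N dents it
- knob_grip (a point): centre of the tension knob: round, knurled metal, 36 mm diameter, 26 mm high (116 to 142 mm over the bench), upright axis, on the hinge clamp block beside the hinge, 120 mm from the middle of the hinge line along +y. The point is fixed to the box and does not turn with the knob. Clockwise from above tightens, anticlockwise loosens; the knob stays where left
- clamp (a point): centre of the clamp block under the knob, 48 x 36 mm, top 112 mm up. The loose knob turns against 0.25 N m of its own drag for 0.2 to 2 rad (differs each time) until the clamp bites; from there its drag grows 0.14 N m per rad, the lid hinge's friction about 1.2 N m per rad. The lid holds from 0.25 to 0.5 rad past the bite (it settles by up to 0.08 rad); from 0.9 to 1.1 rad it is too stiff
- cartridge_mid (a point): orange plastic 35 mm film cartridge standing on end, 25 mm diameter, 50 mm high, close behind the hinge side of the film box. Bystander; the point is at half its height
- filter_disc_mid (a point): blue glass filter in a flat black ring, 67 mm diameter, 6 mm thick, lying on the bench on the lip side of the film box, towards the robot. Bystander; the point is at half its height
- tripod_knob_mid (a point): silver metal tripod head knob standing on its head, 40 mm diameter, 58 mm high with its stud up, loose on the left of the bench; not the hinge knob. Bystander; the point is at half its height
- walnut_grip_mid (a point): dark walnut grip handle lying on the bench, 120 x 30 x 26 mm with a metal end. Bystander; the point is at half its height
- sheet_holder_mid (a point): black sheet-film holder lying flat, 185 x 120 x 12 mm. Bystander; the point is at half its height
- loupe_mid (a point): black loupe standing on the bench, 46 mm diameter, 48 mm high. Bystander; the point is at half its height
- lens_mid (a point): black camera lens standing on its mount, 72 mm diameter, 62 mm high. Bystander; the point is at half its height

How it is judged:
By the outcome, as a careful person would: the job done as asked, in the order asked, and still so for the second after the job is handed in, with the robot touching nothing.
It also fails if it takes over 72 s, if anything falls off the work surface, if the arm or the gripper's body presses on something with over 40 N, if the wrist force passes 120 N, or if a joint passes its speed limit or range.

## Working session

There is one attempt and no reset: what is moved stays moved. The work goes in short steps, Python scripts to look and compute and a tool call to move; the robot and the scene stay as the last step left them, time stands still between calls to the robot, and variables do not carry over. Pictures are saved under pics/ and viewed, about 8 in all and at most 12, crops included, and the job is handed in when it is done.

Besides the shell and the picture viewer there is one more tool, called by a JSON object that holds its "method" and its "body", one argument or row to a line. carry_out: Moves the arm, as the interface text tells. Shift numbers are shares of 0.5 m and turn numbers shares of 1.5 rad, none past 1 either way. Its arguments: {"type":"object","properties":{"offset":{"type":"array","items":{"type":"array","items":{"type":"number","minimum":-1,"maximum":1}}},"turn":{"type":"array","items":{"type":"array","items":{"type":"number","minimum":-1,"maximum":1}}},"hand":{"type":"number"},"force":{"type":"number"}},"required":["offset","turn"]}

```bash
mkdir -p pics; cat > h.py <<'E'
from bench import r, imaging, look_for, outline_of
import numpy as np, cv2
from scipy.spatial.transform import Rotation as Ro
def find(q,cam,f):
    o=[]
    for d in look_for(q,cam)[:2]:
        o.append((round(d['score'],2),np.round(f['R'].T@(np.array(d['xyz'])-f['t']),3).tolist()))
    return o
E
python3 - <<'E'
from h import *
o=r.get_obs(); print({k:np.round(v,3).tolist() for k,v in o.items()})
ims=[]
for c in ["scene","top"]:
    f=imaging.grab_frame(c); cv2.imwrite(f"pics/{c}0.png",f['pixels'][:,:,::-1])
    print(c,f['fx'],np.round(f['R'],3).tolist(),np.round(f['t'],3).tolist())
    for q in ["film_box","lid","lip","knob_grip","clamp","hinge_line","cartridge_mid","filter_disc_mid","tripod_knob_mid","walnut_grip_mid","sheet_holder_mid","loupe_mid","lens_mid"]:
        print(q,find(q,c,f))
E
```

```text
{'clock': 0.0, 'joints': [1.192, 0.478, 0.022, 1.556, -0.012, 1.109, -0.083], 'qvel': [-0.001, -0.0, -0.001, 0.0, -0.002, 0.001, -0.0], 'tau': [-0.0, -59.646, 1.607, -28.12, 0.012, 0.009, 0.0], 'tcp_pos': [0.18, -0.65, 0.224], 'orientation': [-3.111, -0.424, 0.0], 'contact_force': [-0.16, 0.758, 0.044], 'moment': [-0.022, -0.021, 0.012], 'grip_width': 0.086}
scene 456.3478402845135 [[-0.803, 0.596, 0.011], [0.314, 0.439, -0.842], [-0.506, -0.673, -0.54]] [0.413, -0.066, 1.323]
film_box [(0.94, [0.586, 0.04, 0.078])]
lid [(0.57, [0.593, -0.001, 0.081])]
lip [(0.78, [0.591, -0.001, 0.081])]
knob_grip [(0.96, [0.58, 0.042, 0.08]), (0.59, [0.64, 0.12, 0.031])]
clamp [(0.72, [0.583, 0.042, 0.082])]
hinge_line [(0.95, [0.584, 0.043, 0.081])]
cartridge_mid [(0.91, [0.641, 0.117, 0.026]), (0.19, [0.639, -0.394, 0.052])]
filter_disc_mid []
tripod_knob_mid [(0.56, [0.466, 0.309, 0.016])]
walnut_grip_mid [(0.95, [0.388, -0.366, 0.02])]
sheet_holder_mid [(0.82, [0.58, 0.402, 0.013])]
loupe_mid [(0.53, [0.501, -0.43, 0.024])]
lens_mid [(0.7, [0.639, -0.393, 0.048]), (0.3, [0.466, 0.309, 0.021])]
top 580.2272868329192 [[0.007, -1.0, 0.017], [-0.993, -0.009, -0.118], [0.118, -0.016, -0.993]] [-0.028, 0.498, 1.512]
film_box [(0.72, [0.569, -0.009, 0.079])]
lid [(0.58, [0.579, -0.018, 0.075])]
lip [(0.66, [0.579, -0.013, 0.079])]
knob_grip [(0.62, [0.568, -0.012, 0.079])]
clamp [(0.96, [0.569, -0.009, 0.081])]
hinge_line [(0.65, [0.571, -0.007, 0.083])]
cartridge_mid [(0.5, [0.626, 0.113, 0.042])]
filter_disc_mid [(0.61, [0.482, -0.16, 0.006])]
tripod_knob_mid [(0.58, [0.452, 0.299, 0.023])]
walnut_grip_mid [(0.59, [0.373, -0.37, 0.023])]
sheet_holder_mid [(0.83, [0.567, 0.394, 0.013])]
loupe_mid [(0.55, [0.49, -0.434, 0.044])]
lens_mid [(0.87, [0.616, -0.415, 0.06]), (0.65, [0.569, -0.013, 0.075])]
```

View both.

View pics/top0.png

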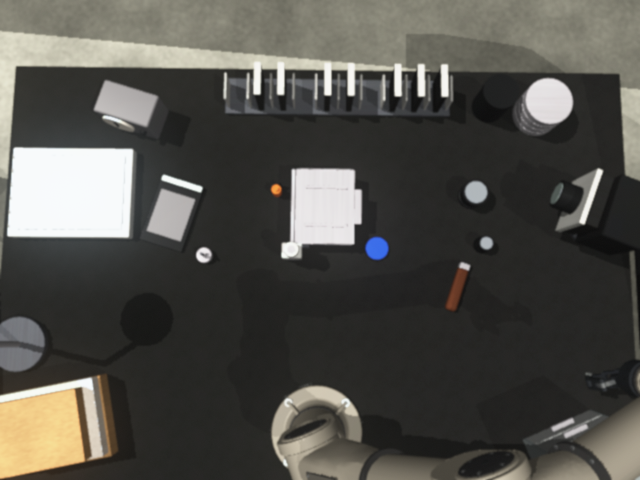

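View pics/scene0.png

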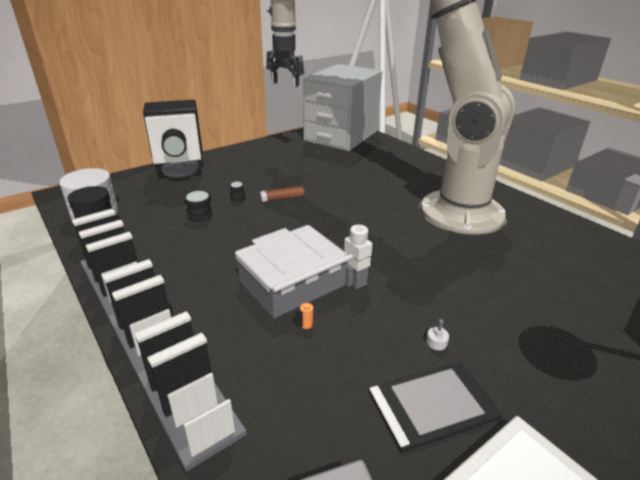

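```bash
cat >> h.py <<'E'
def back(f,u,v,z):
    d=f['R'].T@np.array([(u-f['cx'])/f['fx'],(v-f['cy'])/f['fy'],1]); c=-f['R'].T@f['t']
    return c+d*(z-c[2])/d[2]
def proj(f,X):
    p=f['R']@np.array(X)+f['t']; return np.array([f['fx']*p[0]/p[2]+f['cx'],f['fy']*p[1]/p[2]+f['cy']])
E
python3 - <<'E'
from h import *
F={}
for c in ["scene","top"]:
    f=F[c]=imaging.grab_frame(c)
    for q,z in [("cartridge_mid",.025),("tripod_knob_mid",.02),("sheet_holder_mid",.012),("filter_disc_mid",.006),("film_box",.06)]:
        L=outline_of(q,c)
        if L:
            v,u=np.nonzero(L[0]['region']); print(c,q,round(L[0]['score'],2),u.min(),u.max(),v.min(),v.max(),np.round(back(f,u.mean(),v.mean(),z),3))
a=cv2.resize(F['top']['pixels'][155:275,260:400],None,fx=5.5,fy=4.9,interpolation=cv2.INTER_CUBIC)
b=cv2.resize(F['scene']['pixels'][210:350,225:395],None,fx=4.5,fy=4.5,interpolation=cv2.INTER_CUBIC)
cv2.imwrite("pics/a.png",cv2.resize(F['top']['pixels'][155:275,260:400],None,fx=5,fy=5,interpolation=cv2.INTER_CUBIC)[:,:,::-1])
cv2.imwrite("pics/b.png",cv2.resize(F['scene']['pixels'][215:335,225:385],None,fx=5,fy=5,interpolation=cv2.INTER_CUBIC)[:,:,::-1])
E
```

```text
scene cartridge_mid 0.68 295 312 304 328 [0.639 0.116 0.025]
scene tripod_knob_mid 0.89 427 447 320 349 [0.464 0.308 0.02 ]
scene film_box 0.62 236 372 226 317 [0.577 0.018 0.06 ]
top cartridge_mid 0.48 272 282 182 196 [0.632 0.111 0.025]
top tripod_knob_mid 0.74 197 212 248 262 [0.454 0.301 0.02 ]
top sheet_holder_mid 0.75 140 204 174 251 [0.567 0.393 0.012]
top filter_disc_mid 0.72 365 388 236 260 [ 0.478 -0.159  0.006]
top film_box 0.58 282 361 169 260 [ 0.572 -0.012  0.06 ]
```

View pics/a.png

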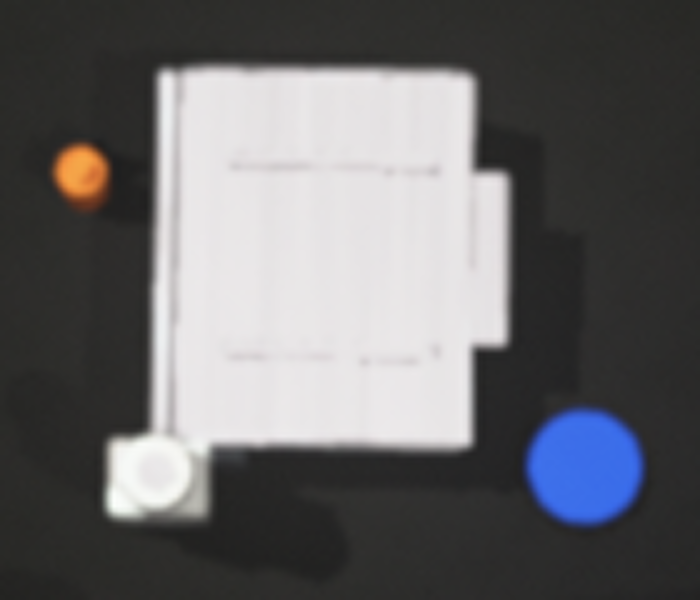

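View pics/b.png

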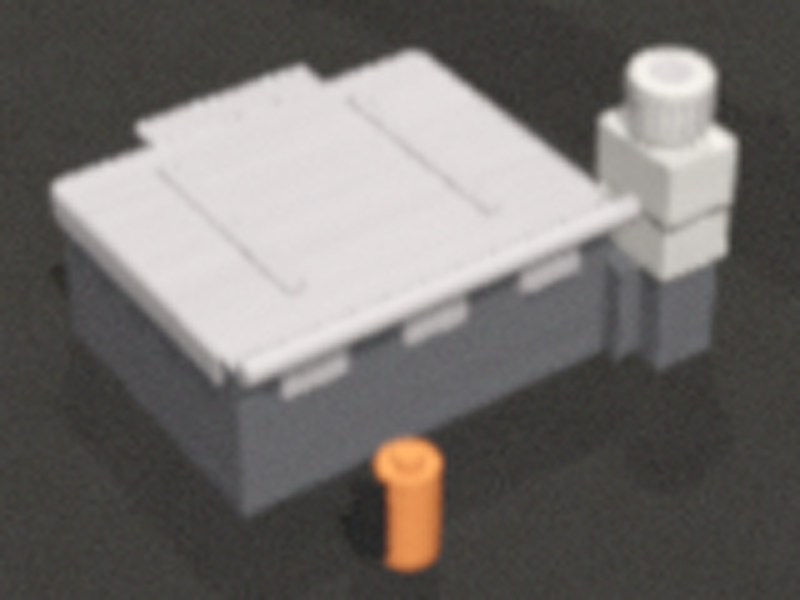

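```bash
python3 - <<'E'
from h import *
T=imaging.grab_frame("top");S=imaging.grab_frame("scene")
def a(x,y,z): return np.round(back(T,260+x/5,155+y/5,z),4)
def b(x,y,z): return np.round(back(S,225+x/5,215+y/5,z),4)
print("knob",a(158,468,.142),b(672,72,.142))
print("lip tips",a(509,173,.081),a(509,346,.081),'|',b(303,68,.081),b(138,127,.081))
print("front corners",a(475,73,.08),a(472,446,.08),'|',b(415,52,.08),b(55,190,.08))
print("rail",a(158,72,.082),a(152,440,.082))
print("cart",a(84,168,.05),b(407,452,.05))
print("filter",a(585,467,.006))
W=imaging.grab_frame("wrist");cv2.imwrite("pics/w0.png",W['pixels'][:,:,::-1])
R=Ro.from_rotvec(r.get_obs()['orientation']).as_matrix();p=r.get_obs()['tcp_pos']
print(np.round(R,3).tolist())
print("wristcam in tool", np.round(R.T@(-W['R'].T@W['t']-p),3), np.round((W['R']@R),3).tolist(),W['fx'])
E
```

```text
knob [0.4607 0.0635 0.142 ] [0.4645 0.0717 0.142 ]
lip tips [ 0.6226 -0.1138  0.081 ] [ 0.5318 -0.1138  0.081 ] | [ 0.5376 -0.1042  0.081 ] [ 0.6258 -0.1054  0.081 ]
front corners [ 0.6757 -0.0961  0.08  ] [ 0.4798 -0.0948  0.08  ] | [ 0.4854 -0.0865  0.08  ] [ 0.6789 -0.0844  0.08  ]
rail [0.6739 0.0691 0.082 ] [0.4813 0.0695 0.082 ]
cart [0.6294 0.109  0.05  ] [0.6332 0.1162 0.05  ]
filter [ 0.4772 -0.1606  0.006 ]
[[0.964, 0.267, 0.0], [0.267, -0.964, 0.0], [0.0, -0.0, -1.0]]
wristcam in tool [ 0.071  0.    -0.149] [[0.0, 1.0, -0.001], [-0.96, 0.0, -0.28], [-0.28, 0.001, 0.96]] 371.64829954431775
```

{"method": "carry_out", "body": {
  "offset": [
    [0.733,-0.4,-0.09],
    [0.733,-0.4,-0.09],
    [0.733,-0.4,-0.09],
    [0.733,-0.4,-0.09],
    [0.733,-0.4,-0.09],
    [0.733,-0.4,-0.09],
    [0.733,-0.4,-0.09],
    [0.733,-0.4,-0.09]
  ],
  "turn": [
    [0,0,0],
    [0,0,0],
    [0,0,0],
    [0,0,0],
    [0,0,0],
    [0,0,0],
    [0,0,0],
    [0,0,0]
  ]
}}

```text
clock: 2.95
tcp_pos: [0.4672, -0.3719, 0.2685]
orientation: [3.112, 0.424, 0.001]
contact_force: [0.3, -0.2, 0.0]
grip_width: 0.0857
```

{"method": "carry_out", "body": {
  "offset": [
    [0.22,-0.83,0],
    [0.22,-0.83,0],
    [0.22,-0.83,0],
    [0.22,-0.83,0],
    [0.22,-0.83,0],
    [0.22,-0.83,0],
    [0.22,-0.83,0],
    [0.22,-0.83,0]
  ],
  "turn": [
    [0,0,0],
    [0,0,0],
    [0,0,0],
    [0,0,0],
    [0,0,0],
    [0,0,0],
    [0,0,0],
    [0,0,0]
  ]
}}

```text
clock: 3.75
tcp_pos: [0.461, 0.0284, 0.2684]
orientation: [3.112, 0.424, 0.002]
contact_force: [0.5, 0.3, -0.3]
grip_width: 0.0851
```

```bash
python3 - <<'E'
from h import *
o=r.get_obs(); print({k:np.round(v,3).tolist() for k,v in o.items()})
W=imaging.grab_frame("wrist");cv2.imwrite("pics/w1.png",W['pixels'][:,:,::-1])
print(find("knob_grip","wrist",W),find("cartridge_mid","wrist",W))
E
```

```text
{'clock': 3.75, 'joints': [0.197, 0.104, -0.419, 1.967, 0.049, 1.078, -1.544], 'qvel': [-0.657, 0.044, -0.457, -0.032, 0.068, 0.005, -1.133], 'tau': [4.292, -35.368, 0.052, -26.319, -0.151, 0.275, 1.547], 'tcp_pos': [0.461, 0.028, 0.268], 'orientation': [3.112, 0.424, 0.002], 'contact_force': [0.45, 0.308, -0.27], 'moment': [-0.005, -0.141, 0.072], 'grip_width': 0.085}
[(0.74, [0.569, -0.003, 0.081])] [(0.56, [0.629, 0.108, 0.045])]
```

View pics/w1.png

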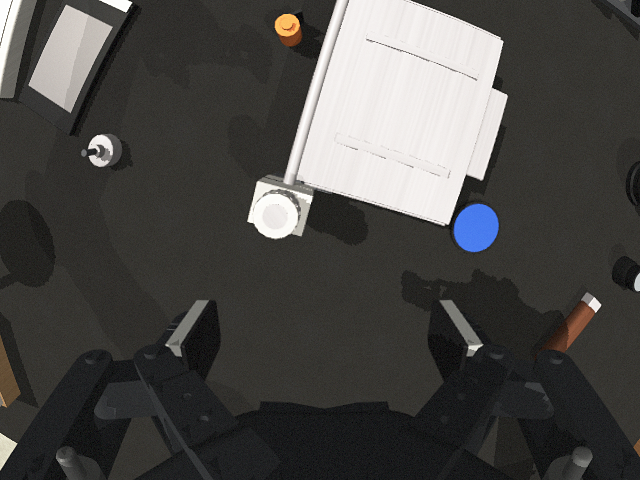

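```bash
cat >> h.py <<'E'
def fback(f,u,v,z):
    a=np.array([u-f['cx'],v-f['cy']]);n=np.hypot(*a);t=n/f['fx'];d=f['R'].T@np.r_[a/n*np.sin(t),np.cos(t)]; c=-f['R'].T@f['t']
    return np.round(c+d*(z-c[2])/d[2],4)
E
python3 - <<'E'
from h import *
W=imaging.grab_frame("wrist");p=W['pixels'];cv2.imwrite("pics/w2.png",p[:,:,::-1])
g=cv2.imread("pics/w1.png");print(np.abs(g[:,:,::-1].astype(int)-p).mean(), r.get_obs()['tcp_pos'],r.get_obs()['clock'])
s=(275,214),(507,93),(483,180),(289,24),(476,228)
for (u,v),z in zip(s,(.142,.081,.081,.05,.006)): print(fback(W,u,v,z))
# refine: same features by template match from w1
pg=cv2.cvtColor(p,cv2.COLOR_RGB2GRAY);gg=cv2.cvtColor(g,cv2.COLOR_BGR2GRAY)
q,st,_=cv2.calcOpticalFlowPyrLK(gg,pg,np.float32(s).reshape(-1,1,2),None,winSize=(41,41));q=q[:,0];print(q,st.ravel())
for (u,v),z in zip(q,(.142,.081,.081,.05,.006)): print(fback(W,u,v,z))
E
```

```text
5.878412543402778 [0.46130562 0.02745182 0.26817205] 3.95
[0.4632 0.0688 0.142 ]
[ 0.6272 -0.1068  0.081 ]
[ 0.537  -0.1088  0.081 ]
[0.6308 0.1134 0.05  ]
[ 0.4812 -0.1564  0.006 ]
[[277.36203  214.50749 ]
 [509.4191    95.281296]
 [484.8383   181.86998 ]
 [292.19284   24.289415]
 [477.08453  229.64946 ]] [1 1 1 1 1]
[0.4633 0.0669 0.142 ]
[ 0.6261 -0.11    0.081 ]
[ 0.5359 -0.1113  0.081 ]
[0.6312 0.1103 0.05  ]
[ 0.4797 -0.1586  0.006 ]
```

{"method": "carry_out", "body": {
  "offset": [
    [0.025,-0.076,0],
    [0.025,-0.076,0],
    [0.025,-0.076,0],
    [0.025,-0.076,0],
    [0.025,-0.076,0],
    [0.025,-0.076,0],
    [0.025,-0.076,0],
    [0.025,-0.076,0]
  ],
  "turn": [
    [0,0,-0.733],
    [0,0,-0.733],
    [0,0,-0.733],
    [0,0,-0.733],
    [0,0,-0.733],
    [0,0,-0.733],
    [0,0,-0.733],
    [0,0,-0.733]
  ]
}}

```text
clock: 4.75
tcp_pos: [0.4635, 0.0642, 0.2678]
orientation: [2.431, 1.989, -0.001]
contact_force: [0.5, -0.5, -0.5]
grip_width: 0.0852
```

{"method": "carry_out", "body": {
  "offset": [
    [0,0,0.08],
    [0,0,0.08],
    [0,0,0.08],
    [0,0,0.08],
    [0,0,0.08],
    [0,0,0.08],
    [0,0,0.08],
    [0,0,0.08]
  ],
  "turn": [
    [0,0,-0.733],
    [0,0,-0.733],
    [0,0,-0.733],
    [0,0,-0.733],
    [0,0,-0.733],
    [0,0,-0.733],
    [0,0,-0.733],
    [0,0,-0.733]
  ]
}}

```text
clock: 5.55
tcp_pos: [0.4635, 0.0642, 0.2278]
orientation: [1.034, 2.967, -0.001]
contact_force: [0.4, 0.0, 0.0]
grip_width: 0.0855
```

{"method": "carry_out", "body": {
  "offset": [
    [0,0,0.01],
    [0,0,0.01]
  ],
  "turn": [
    [0,0,0],
    [0,0,0]
  ]
}}

```text
clock: 5.75
tcp_pos: [0.4629, 0.0649, 0.2222]
orientation: [-1.041, -2.963, 0.001]
contact_force: [0.5, 0.6, 0.2]
grip_width: 0.0851
```

```bash
python3 - <<'E'
from h import *
o=r.get_obs(); print({k:np.round(v,4).tolist() for k,v in o.items()})
W=imaging.grab_frame("wrist");p=W['pixels'];cv2.imwrite("pics/w3.png",p[:,:,::-1])
R=Ro.from_rotvec(o['orientation']).as_matrix();print(np.round(R,3).tolist())
E
```

```text
{'clock': 5.75, 'joints': [0.3286, 0.1979, -0.6693, 2.0001, 0.1463, 0.9918, 0.4833], 'qvel': [-0.0077, -0.0051, -0.007, -0.0088, -0.0081, 0.0103, 0.0046], 'tau': [0.04, -34.7426, -3.1477, -26.2816, 0.0568, -0.1246, 0.0234], 'tcp_pos': [0.4629, 0.0649, 0.2222], 'orientation': [-1.0411, -2.963, 0.0015], 'contact_force': [0.4826, 0.6106, 0.165], 'moment': [0.0097, 0.0367, 0.0453], 'grip_width': 0.0851}
[[-0.78, 0.626, -0.001], [0.626, 0.78, -0.001], [0.001, -0.001, -1.0]]
```

View pics/w3.png

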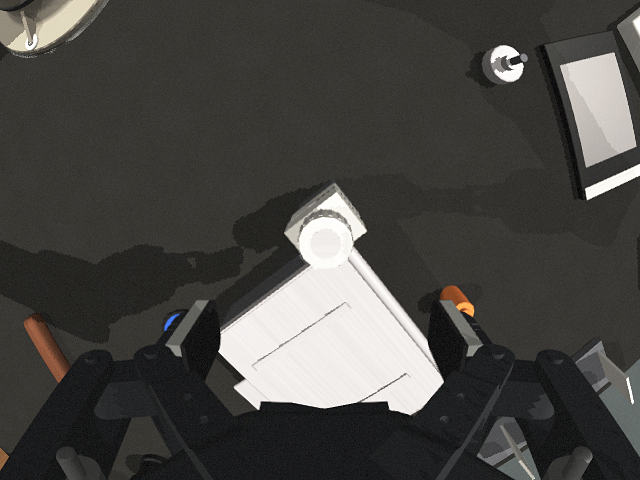

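```bash
python3 - <<'E'
from h import *
o=r.get_obs();W=imaging.grab_frame("wrist");p=cv2.cvtColor(W['pixels'],cv2.COLOR_RGB2GRAY)
R=Ro.from_rotvec(o['orientation']).as_matrix()
c=cv2.HoughCircles(cv2.medianBlur(p[200:290,280:380],3),cv2.HOUGH_GRADIENT,1,50,param1=100,param2=15,minRadius=20,maxRadius=32);print(c)
for u,v in [(327,243)]+([tuple(c[0,0,:2]+[280,200])] if c is not None else []):
    k=fback(W,u,v,.142);print(k,"tool delta",np.round(R.T@(k-o['tcp_pos']),4))
E
```

```text
[[[44.5 43.5 27. ]]]
[0.4623 0.0684 0.142 ] tool delta [0.0024 0.002  0.0804]
[0.4616 0.0669 0.142 ] tool delta [0.002  0.0004 0.0804]
```

{"method": "carry_out", "body": {
  "offset": [
    [0.004,0.003,0.05],
    [0.004,0.003,0.1],
    [0.004,0.003,0.14],
    [0.004,0.003,0.165],
    [0.004,0.003,0.18],
    [0.004,0.003,0.18],
    [0.004,0.003,0.18],
    [0.004,0.003,0.18]
  ],
  "turn": [
    [0,0,0],
    [0,0,0],
    [0,0,0],
    [0,0,0],
    [0,0,0],
    [0,0,0],
    [0,0,0],
    [0,0,0]
  ]
}}

```text
clock: 6.65
tcp_pos: [0.4633, 0.069, 0.1338]
orientation: [1.035, 2.964, 0.001]
contact_force: [-0.3, -0.2, 0.4]
grip_width: 0.0857
```

{"method": "carry_out", "body": {
  "offset": [
    [0,0,0],
    [0,0,0],
    [0,0,0],
    [0,0,0],
    [0,0,0],
    [0,0,0],
    [0,0,0],
    [0,0,0]
  ],
  "turn": [
    [0,0,0],
    [0,0,0],
    [0,0,0],
    [0,0,0],
    [0,0,0],
    [0,0,0],
    [0,0,0],
    [0,0,0]
  ],
  "hand": 1,
  "force": 40
}}

```text
clock: 7.45
tcp_pos: [0.4616, 0.0674, 0.1333]
orientation: [-1.037, -2.964, 0.005]
contact_force: [-4.6, -5.0, 10.1]
grip_width: 0.032
```

```bash
cat > s.py <<'E'
from h import *
o=r.get_obs();R=Ro.from_rotvec(o['orientation']).as_matrix()
print("t",round(o['clock'],2),"p",np.round(o['tcp_pos'],4),"yaw",round(np.arctan2(R[1,0],R[0,0]),4),"F",np.round(o['contact_force'],2),"M",np.round(o['moment'],3),"w",round(float(o['grip_width']),4),"Ftool",np.round(R.T@o['contact_force'],2))
print("q",np.round(o['joints'],3),"zaxis",np.round(R[:,2],3))
E
python3 s.py
```

```text
t 7.45 p [0.4616 0.0674 0.1333] yaw 2.4689 F [-4.61 -5.04 10.06] M [-0.895  1.075  0.026] w 0.032 Ftool [  0.47  -6.84 -10.03]
q [ 0.265  0.324 -0.635  2.092  0.268  0.806  0.365] zaxis [-0.002 -0.003 -1.   ]
```

{"method": "carry_out", "body": {
  "offset": [
    [0,-0.005,-0.003],
    [0,-0.005,-0.003],
    [0,-0.005,-0.003]
  ],
  "turn": [
    [0,0,0],
    [0,0,0],
    [0,0,0]
  ]
}}

```text
clock: 7.75
tcp_pos: [0.462, 0.067, 0.1359]
orientation: [1.035, 2.964, 0.001]
contact_force: [-0.4, -0.9, 6.3]
grip_width: 0.001
```

```bash
python3 s.py; python3 - <<'E'
from h import *
W=imaging.grab_frame("wrist");cv2.imwrite("pics/w4.png",W['pixels'][120:420,140:540,::-1])
E
```

```text
t 7.75 p [0.462  0.067  0.1359] yaw 2.4696 F [-0.4  -0.88  6.3 ] M [-0.238  0.2   -0.01 ] w 0.001 Ftool [-0.25 -0.93 -6.3 ]
q [ 0.271  0.319 -0.638  2.092  0.263  0.806  0.372] zaxis [ 0.002 -0.    -1.   ]
```

View pics/w4.png

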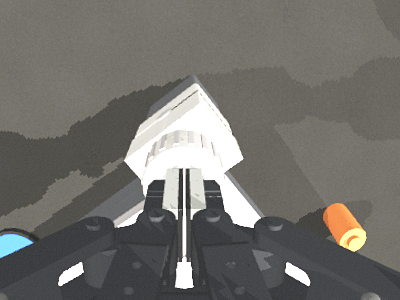

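```bash
cat >> h.py <<'E'
def fproj(f,X):
    p=f['R']@np.array(X)+f['t'];n=np.hypot(p[0],p[1]);t=np.arctan2(n,p[2]);return np.array([f['cx'],f['cy']])+f['fx']*t*p[:2]/max(n,1e-9)
E
python3 - <<'E'
from h import *
o=r.get_obs();print(r.nose_length)
W=imaging.grab_frame("wrist");im=W['pixels'][:,:,::-1].copy()
R=Ro.from_rotvec(o['orientation']).as_matrix();p=o['tcp_pos']
k=np.array([.462,.067,0])
for z,c in((.142,(0,0,255)),(.116,(0,255,0))):
    P=[fproj(W,k+[.018*np.cos(a),.018*np.sin(a),z]) for a in np.linspace(0,6.28,40)]
    cv2.polylines(im,[np.int32(P)],True,c,1)
for d,c in ((0.014,(255,0,0)),(0,(255,0,255))):
    cv2.circle(im,tuple(np.int32(fproj(W,p+R[:,2]*d))),3,c,-1)
cv2.imwrite("pics/w5.png",cv2.resize(im[180:330,220:420],None,fx=4,fy=4))
S=imaging.grab_frame("scene");cv2.imwrite("pics/s5.png",cv2.resize(S['pixels'][170:290,290:430,::-1],None,fx=5,fy=5,interpolation=cv2.INTER_CUBIC))
E
```

```text
0.014
```

View pics/w5.png

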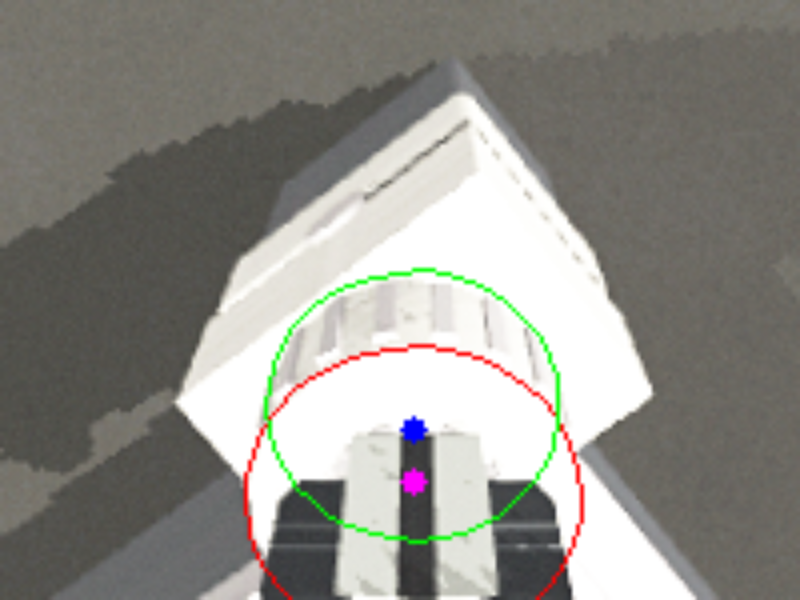

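```bash
python3 - <<'E'
from h import *
o=r.get_obs();W=imaging.grab_frame("wrist")
R=Ro.from_rotvec(o['orientation']).as_matrix();p=o['tcp_pos']
for x in (0,.011):
  for zt in (-.01,-.005,0,.005,.01,.014): print(x,zt,np.round(fproj(W,p+R@[x,0,zt]),1))
print(W['cx'],W['cy'], np.round(R.T@(-W['R'].T@W['t']-p),4))
E
python3 s.py
```

```text
0 -0.01 [323.7 310.4]
0 -0.005 [323.7 305.2]
0 0 [323.7 300.2]
0 0.005 [323.7 295.5]
0 0.01 [323.7 291.1]
0 0.014 [323.7 287.7]
0.011 -0.01 [323.7 286.3]
0.011 -0.005 [323.7 281.6]
0.011 0 [323.7 277.2]
0.011 0.005 [323.7 273. ]
0.011 0.01 [323.7 269.1]
0.011 0.014 [323.7 266. ]
323.75480093957754 241.028956155317 [ 7.07e-02  1.00e-04 -1.49e-01]
t 7.95 p [0.4621 0.0671 0.1358] yaw 2.4696 F [-1.99 -0.1  11.01] M [-0.276  0.411 -0.004] w -0.0 Ftool [  1.47  -1.31 -11.01]
q [ 0.271  0.319 -0.638  2.092  0.263  0.806  0.372] zaxis [ 0.002 -0.    -1.   ]
```

View pics/s5.png

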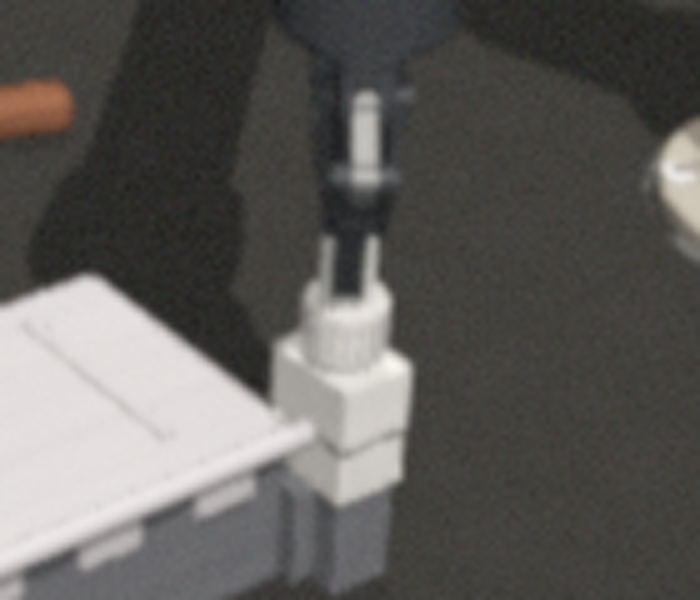

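{"method": "carry_out", "body": {
  "offset": [
    [0,0,-0.05],
    [0,0,-0.08],
    [0,0,-0.08],
    [0,0,-0.08]
  ],
  "turn": [
    [0,0,0],
    [0,0,0],
    [0,0,0],
    [0,0,0]
  ]
}}

```text
clock: 8.35
tcp_pos: [0.461, 0.0668, 0.1743]
orientation: [1.036, 2.965, 0.0]
contact_force: [-0.3, -0.4, -0.2]
grip_width: 0.0004
```

{"method": "carry_out", "body": {
  "offset": [
    [0,0,0],
    [0,0,0],
    [0,0,0],
    [0,0,0],
    [0,0,0],
    [0,0,0]
  ],
  "turn": [
    [0,0,0],
    [0,0,0],
    [0,0,0],
    [0,0,0],
    [0,0,0],
    [0,0,0]
  ],
  "hand": 0
}}

```text
clock: 8.95
tcp_pos: [0.461, 0.0669, 0.1744]
orientation: [-1.035, -2.966, 0.0]
contact_force: [-0.2, -0.3, 0.2]
grip_width: 0.0851
```

```bash
python3 s.py
```

```text
t 8.95 p [0.461  0.0669 0.1744] yaw 2.4698 F [-0.24 -0.27  0.23] M [ 0.046  0.032 -0.008] w 0.0851 Ftool [ 0.02 -0.36 -0.23]
q [ 0.302  0.26  -0.661  2.056  0.205  0.888  0.426] zaxis [-0.  0. -1.]
```

{"method": "carry_out", "body": {
  "offset": [
    [0.0,0,0.05],
    [0.0,0,0.08],
    [0.0,0,0.098],
    [0.0,0,0.098],
    [0.0,0,0.098],
    [0.0,0,0.098]
  ],
  "turn": [
    [0,0,0],
    [0,0,0],
    [0,0,0],
    [0,0,0],
    [0,0,0],
    [0,0,0]
  ]
}}

```text
clock: 9.55
tcp_pos: [0.4617, 0.0671, 0.1262]
orientation: [1.035, 2.965, 0.001]
contact_force: [-0.6, -0.4, -0.2]
grip_width: 0.0856
```

{"method": "carry_out", "body": {
  "offset": [
    [0,0,0],
    [0,0,0],
    [0,0,0],
    [0,0,0],
    [0,0,0],
    [0,0,0],
    [0,0,0],
    [0,0,0]
  ],
  "turn": [
    [0,0,0],
    [0,0,0],
    [0,0,0],
    [0,0,0],
    [0,0,0],
    [0,0,0],
    [0,0,0],
    [0,0,0]
  ],
  "hand": 1,
  "force": 40
}}

```text
clock: 10.35
tcp_pos: [0.4615, 0.0672, 0.126]
orientation: [1.035, 2.965, 0.001]
contact_force: [-1.1, 1.1, 5.8]
grip_width: 0.0339
```

```bash
python3 s.py
```

```text
t 10.35 p [0.4615 0.0672 0.126 ] yaw 2.4698 F [-1.12  1.15  5.8 ] M [ 0.065  0.242 -0.013] w 0.0339 Ftool [ 1.59  0.21 -5.8 ]
q [ 0.264  0.334 -0.634  2.101  0.278  0.786  0.358] zaxis [ 0.001  0.    -1.   ]
```

```bash
cat > m.py <<'E'
from h import *
M=[];P=[]
def g():
    o=r.get_obs();R=Ro.from_rotvec(o['orientation']).as_matrix()
    M.append(np.r_[R.T@o['contact_force'],o['moment'][2],o['tau'][6]]);P.append(np.arctan2(R[1,0],R[0,0]));return o
g()
for i in range(4): imaging.grab_frame("wrist"); o=g()
M=np.array(M);print("t",round(o['clock'],2),"yaw",round(np.mean(P),4),"F",np.round(M[:,:3].mean(0),1),"Mz",np.round(M[:,3],3),"mean",round(M[:,3].mean(),3),"tau7",np.round(M[:,4].mean(),3),"w",round(float(o['grip_width']),4),"p",np.round(o['tcp_pos'],4))
E
python3 m.py
```

```text
t 10.55 yaw 2.4699 F [ 1.2 -0.5 -5.8] Mz [-0.013  0.005 -0.033 -0.028  0.028] mean -0.008 tau7 0.015 w 0.034 p [0.4614 0.0672 0.126 ]
```

{"method": "carry_out", "body": {
  "offset": [
    [0,0,0],
    [0,0,0],
    [0,0,0]
  ],
  "turn": [
    [0,0,0.033],
    [0,0,0.067],
    [0,0,0.1]
  ]
}}

```text
clock: 10.85
tcp_pos: [0.4614, 0.0672, 0.126]
orientation: [1.256, 2.879, 0.001]
contact_force: [-0.9, -0.3, 5.7]
grip_width: 0.034
```

```bash
python3 m.py
```

```text
t 11.05 yaw 2.3185 F [ 0.9 -0.5 -5.8] Mz [ 0.276  0.07  -0.037 -0.02  -0.049] mean 0.048 tau7 -0.018 w 0.0338 p [0.4615 0.0673 0.126 ]
```

{"method": "carry_out", "body": {
  "offset": [
    [0,0,0],
    [0,0,0],
    [0,0,0]
  ],
  "turn": [
    [0,0,0.033],
    [0,0,0.067],
    [0,0,0.1]
  ]
}}

```text
clock: 11.35
tcp_pos: [0.4615, 0.0672, 0.126]
orientation: [1.468, 2.776, 0.001]
contact_force: [-1.4, -0.5, 5.3]
grip_width: 0.0342
```

```bash
python3 m.py
```

```text
t 11.55 yaw 2.1685 F [ 1.1 -0.8 -5.3] Mz [ 0.251  0.052 -0.038 -0.073 -0.075] mean 0.024 tau7 -0.018 w 0.034 p [0.4614 0.0672 0.126 ]
```

```bash
cat > n.py <<'E'
from h import *
o=r.get_obs();R=Ro.from_rotvec(o['orientation']).as_matrix()
print(round(o['clock'],2),"turned",round(2.4699-np.arctan2(R[1,0],R[0,0]),4),"Mz",round(o['moment'][2],3),"tau7",round(o['tau'][6],3),"F",np.round(o['contact_force'],1))
E
python3 n.py
```

```text
11.55 turned 0.3001 Mz -0.075 tau7 0.019 F [-0.7  0.7  4.9]
```

{"method": "carry_out", "body": {
  "offset": [
    [0,0,0]
  ],
  "turn": [
    [0,0,0.0333]
  ]
}}

```text
clock: 11.65
tcp_pos: [0.4615, 0.0672, 0.126]
orientation: [1.535, 2.74, 0.001]
contact_force: [-0.4, -0.2, 6.0]
grip_width: 0.0338
```

```bash
python3 n.py
```

```text
11.65 turned 0.3499 Mz 0.185 tau7 0.74 F [-0.4 -0.2  6. ]
```

{"method": "carry_out", "body": {
  "offset": [
    [0,0,0]
  ],
  "turn": [
    [0,0,0.0333]
  ]
}}

```text
clock: 11.75
tcp_pos: [0.4614, 0.0672, 0.126]
orientation: [1.605, 2.7, 0.001]
contact_force: [-1.2, 0.7, 5.3]
grip_width: 0.034
```

```bash
python3 n.py
```

```text
11.75 turned 0.4011 Mz 0.246 tau7 0.379 F [-1.2  0.7  5.3]
```

{"method": "carry_out", "body": {
  "offset": [
    [0,0,0]
  ],
  "turn": [
    [0,0,0.0333]
  ]
}}

```text
clock: 11.85
tcp_pos: [0.4615, 0.0672, 0.126]
orientation: [1.672, 2.659, 0.001]
contact_force: [-0.7, 0.5, 5.9]
grip_width: 0.034
```

```bash
python3 n.py
```

```text
11.85 turned 0.4511 Mz 0.23 tau7 0.351 F [-0.7  0.5  5.9]
```

{"method": "carry_out", "body": {
  "offset": [
    [0,0,0]
  ],
  "turn": [
    [0,0,0.0333]
  ]
}}

```text
clock: 11.95
tcp_pos: [0.4614, 0.0672, 0.126]
orientation: [1.738, 2.616, 0.001]
contact_force: [-1.5, 0.2, 4.7]
grip_width: 0.0339
```

```bash
python3 n.py
```

```text
11.95 turned 0.501 Mz 0.236 tau7 0.351 F [-1.5  0.2  4.7]
```

{"method": "carry_out", "body": {
  "offset": [
    [0,0,0]
  ],
  "turn": [
    [0,0,0.0333]
  ]
}}

```text
clock: 12.05
tcp_pos: [0.4614, 0.0672, 0.126]
orientation: [1.803, 2.572, 0.001]
contact_force: [-0.6, 0.3, 5.5]
grip_width: 0.0342
```

```bash
python3 n.py
```

```text
12.05 turned 0.551 Mz 0.22 tau7 0.351 F [-0.6  0.3  5.5]
```

{"method": "carry_out", "body": {
  "offset": [
    [0,0,0]
  ],
  "turn": [
    [0,0,0.0333]
  ]
}}

```text
clock: 12.15
tcp_pos: [0.4614, 0.0672, 0.126]
orientation: [1.866, 2.526, 0.001]
contact_force: [-1.6, 0.8, 6.3]
grip_width: 0.0339
```

```bash
python3 n.py
```

```text
12.15 turned 0.6008 Mz 0.25 tau7 0.352 F [-1.6  0.8  6.3]
```

{"method": "carry_out", "body": {
  "offset": [
    [0,0,0],
    [0,0,0],
    [0,0,0]
  ],
  "turn": [
    [0,0,0.0333],
    [0,0,0.0667],
    [0,0,0.1]
  ]
}}

```text
clock: 12.45
tcp_pos: [0.4614, 0.0672, 0.126]
orientation: [2.05, 2.379, 0.001]
contact_force: [-1.9, 0.1, 5.3]
grip_width: 0.0339
```

```bash
python3 n.py
```

```text
12.45 turned 0.7509 Mz 0.25 tau7 0.352 F [-1.9  0.1  5.3]
```

{"method": "carry_out", "body": {
  "offset": [
    [0,0,0],
    [0,0,0],
    [0,0,0]
  ],
  "turn": [
    [0,0,0.0333],
    [0,0,0.0667],
    [0,0,0.1]
  ]
}}

```text
clock: 12.75
tcp_pos: [0.4614, 0.0672, 0.126]
orientation: [2.223, 2.219, 0.001]
contact_force: [-1.5, 0.3, 5.8]
grip_width: 0.034
```

```bash
python3 n.py
```

```text
12.75 turned 0.9009 Mz 0.245 tau7 0.353 F [-1.5  0.3  5.8]
```

{"method": "carry_out", "body": {
  "offset": [
    [0,0,0],
    [0,0,0],
    [0,0,0]
  ],
  "turn": [
    [0,0,0.0333],
    [0,0,0.0667],
    [0,0,0.1]
  ]
}}

```text
clock: 13.05
tcp_pos: [0.4614, 0.0672, 0.126]
orientation: [2.383, 2.046, 0.001]
contact_force: [-1.3, 0.3, 6.0]
grip_width: 0.0339
```

```bash
python3 n.py
```

```text
13.05 turned 1.0508 Mz 0.277 tau7 0.354 F [-1.3  0.3  6. ]
```

{"method": "carry_out", "body": {
  "offset": [
    [0,0,0],
    [0,0,0],
    [0,0,0]
  ],
  "turn": [
    [0,0,0.0333],
    [0,0,0.0667],
    [0,0,0.1]
  ]
}}

```text
clock: 13.35
tcp_pos: [0.4614, 0.0672, 0.126]
orientation: [2.53, 1.862, 0.001]
contact_force: [-0.1, 0.0, 5.9]
grip_width: 0.0341
```

```bash
python3 n.py
```

```text
13.35 turned 1.2008 Mz 0.215 tau7 0.355 F [-0.1  0.   5.9]
```

{"method": "carry_out", "body": {
  "offset": [
    [0,0,0],
    [0,0,0],
    [0,0,0]
  ],
  "turn": [
    [0,0,0.0333],
    [0,0,0.0667],
    [0,0,0.1]
  ]
}}

```text
clock: 13.65
tcp_pos: [0.4614, 0.0672, 0.126]
orientation: [2.662, 1.667, 0.001]
contact_force: [-0.3, -0.3, 5.6]
grip_width: 0.0339
```

```bash
python3 n.py
```

```text
13.65 turned 1.3508 Mz 0.187 tau7 0.356 F [-0.3 -0.3  5.6]
```

{"method": "carry_out", "body": {
  "offset": [
    [0,0,0],
    [0,0,0],
    [0,0,0]
  ],
  "turn": [
    [0,0,0.0333],
    [0,0,0.0667],
    [0,0,0.1]
  ]
}}

```text
clock: 13.95
tcp_pos: [0.4614, 0.0672, 0.126]
orientation: [2.78, 1.463, 0.001]
contact_force: [-1.7, 0.0, 5.5]
grip_width: 0.034
```

```bash
python3 n.py
```

```text
13.95 turned 1.5008 Mz 0.224 tau7 0.357 F [-1.7  0.   5.5]
```

{"method": "carry_out", "body": {
  "offset": [
    [0,0,0],
    [0,0,0],
    [0,0,0]
  ],
  "turn": [
    [0,0,0.0333],
    [0,0,0.0667],
    [0,0,0.1]
  ]
}}

```text
clock: 14.25
tcp_pos: [0.4614, 0.0672, 0.126]
orientation: [2.881, 1.251, 0.001]
contact_force: [-1.4, -0.5, 5.0]
grip_width: 0.0337
```

```bash
python3 n.py
```

```text
14.25 turned 1.6508 Mz 0.251 tau7 0.358 F [-1.4 -0.5  5. ]
```

{"method": "carry_out", "body": {
  "offset": [
    [0,0,0],
    [0,0,0],
    [0,0,0]
  ],
  "turn": [
    [0,0,0.0333],
    [0,0,0.0667],
    [0,0,0.1]
  ]
}}

```text
clock: 14.55
tcp_pos: [0.4614, 0.0672, 0.126]
orientation: [2.967, 1.031, 0.001]
contact_force: [-0.6, -0.6, 4.7]
grip_width: 0.0343
```

```bash
python3 n.py
```

```text
14.55 turned 1.8008 Mz 0.32 tau7 0.349 F [-0.6 -0.6  4.7]
```

{"method": "carry_out", "body": {
  "offset": [
    [0,0,0],
    [0,0,0]
  ],
  "turn": [
    [0,0,0.0333],
    [0,0,0.0667]
  ]
}}

```text
clock: 14.75
tcp_pos: [0.4614, 0.0672, 0.126]
orientation: [3.015, 0.882, 0.001]
contact_force: [-1.5, 0.0, 5.8]
grip_width: 0.0336
```

```bash
python3 n.py
```

```text
14.75 turned 1.9008 Mz 0.291 tau7 0.342 F [-1.5  0.   5.8]
```

{"method": "carry_out", "body": {
  "offset": [
    [0,0,0]
  ],
  "turn": [
    [0,0,0.0333]
  ]
}}

```text
clock: 14.85
tcp_pos: [0.4614, 0.0672, 0.126]
orientation: [3.036, 0.806, 0.001]
contact_force: [-1.0, 0.6, 4.6]
grip_width: 0.0338
```

```bash
python3 n.py
```

```text
14.85 turned 1.9507 Mz 0.309 tau7 0.333 F [-1.   0.6  4.6]
```

{"method": "carry_out", "body": {
  "offset": [
    [0,0,0]
  ],
  "turn": [
    [0,0,0.0333]
  ]
}}

```text
clock: 14.95
tcp_pos: [0.4614, 0.0672, 0.126]
orientation: [3.055, 0.73, 0.001]
contact_force: [-1.2, 0.4, 4.6]
grip_width: 0.0337
```

```bash
python3 n.py
```

```text
14.95 turned 2.0006 Mz 0.228 tau7 0.328 F [-1.2  0.4  4.6]
```

```bash
cat >> n.py <<'E'
print(" q",np.round(o['joints'],3),"qd",np.round(o['qvel'],3),"tau",np.round(o['tau'],3))
E
python3 n.py
```

```text
14.95 turned 2.0006 Mz 0.228 tau7 0.328 F [-1.2  0.4  4.6]
 q [-0.074  0.281 -0.236  2.122  0.096  0.747 -1.473] qd [-0.084 -0.006  0.093  0.005 -0.038 -0.006 -0.458] tau [  0.966 -37.671  -0.685 -20.239  -0.04   -0.311   0.328]
```

{"method": "carry_out", "body": {
  "offset": [
    [0,0,0]
  ],
  "turn": [
    [0,0,0.0333]
  ]
}}

```text
clock: 15.05
tcp_pos: [0.4614, 0.0672, 0.126]
orientation: [3.073, 0.654, 0.001]
contact_force: [-1.5, 0.3, 5.4]
grip_width: 0.0338
```

```bash
python3 n.py
```

```text
15.05 turned 2.0506 Mz 0.27 tau7 0.323 F [-1.5  0.3  5.4]
 q [-0.083  0.28  -0.227  2.123  0.092  0.747 -1.52 ] qd [-0.081 -0.007  0.095  0.006 -0.04  -0.007 -0.458] tau [  0.971 -37.659  -0.613 -20.233  -0.047  -0.313   0.323]
```

{"method": "carry_out", "body": {
  "offset": [
    [0,0,0]
  ],
  "turn": [
    [0,0,0.0333]
  ]
}}

```text
clock: 15.15
tcp_pos: [0.4614, 0.0672, 0.126]
orientation: [3.088, 0.577, 0.001]
contact_force: [-2.2, 0.3, 4.4]
grip_width: 0.0341
```

```bash
python3 n.py
```

```text
15.15 turned 2.1006 Mz 0.304 tau7 0.317 F [-2.2  0.3  4.4]
 q [-0.091  0.28  -0.217  2.123  0.088  0.746 -1.566] qd [-0.082 -0.006  0.095  0.004 -0.039 -0.005 -0.459] tau [  0.976 -37.646  -0.541 -20.228  -0.053  -0.315   0.317]
```

{"method": "carry_out", "body": {
  "offset": [
    [0,0,0]
  ],
  "turn": [
    [0,0,0.0333]
  ]
}}

```text
clock: 15.25
tcp_pos: [0.4614, 0.0672, 0.126]
orientation: [3.101, 0.5, 0.002]
contact_force: [-1.6, -0.0, 4.4]
grip_width: 0.0341
```

```bash
python3 n.py
```

```text
15.25 turned 2.1504 Mz 0.278 tau7 0.311 F [-1.6 -0.   4.4]
 q [-0.099  0.279 -0.208  2.124  0.084  0.745 -1.612] qd [-0.082 -0.007  0.093  0.007 -0.039 -0.007 -0.457] tau [  0.981 -37.632  -0.47  -20.222  -0.06   -0.317   0.311]
```

{"method": "carry_out", "body": {
  "offset": [
    [0,0,0]
  ],
  "turn": [
    [0,0,0.0333]
  ]
}}

```text
clock: 15.35
tcp_pos: [0.4614, 0.0672, 0.126]
orientation: [3.113, 0.422, 0.001]
contact_force: [-1.0, -0.8, 6.8]
grip_width: 0.0338
```

```bash
python3 n.py
```

```text
15.35 turned 2.2004 Mz 0.308 tau7 0.306 F [-1.  -0.8  6.8]
 q [-0.107  0.278 -0.198  2.124  0.08   0.745 -1.658] qd [-0.082 -0.004  0.094  0.008 -0.039 -0.006 -0.457] tau [  0.986 -37.616  -0.399 -20.216  -0.067  -0.319   0.306]
```

{"method": "carry_out", "body": {
  "offset": [
    [0,0,0]
  ],
  "turn": [
    [0,0,0.0333]
  ]
}}

```text
clock: 15.45
tcp_pos: [0.4614, 0.0672, 0.126]
orientation: [3.123, 0.344, 0.001]
contact_force: [-1.4, 0.5, 5.7]
grip_width: 0.0339
```

```bash
python3 n.py
```

```text
15.45 turned 2.2503 Mz 0.346 tau7 0.3 F [-1.4  0.5  5.7]
 q [-0.115  0.278 -0.189  2.125  0.076  0.744 -1.704] qd [-0.082 -0.005  0.095  0.005 -0.039 -0.004 -0.457] tau [  0.991 -37.599  -0.328 -20.209  -0.073  -0.321   0.3  ]
```

{"method": "carry_out", "body": {
  "offset": [
    [0,0,0],
    [0,0,0],
    [0,0,0],
    [0,0,0]
  ],
  "turn": [
    [0,0,0.0333],
    [0,0,0.05],
    [0,0,0.05],
    [0,0,0.05]
  ]
}}

```text
clock: 15.85
tcp_pos: [0.4614, 0.0672, 0.126]
orientation: [-3.133, -0.229, -0.001]
contact_force: [-0.2, 0.6, 5.3]
grip_width: 0.034
```

```bash
python3 n.py
```

```text
15.85 turned 2.3237 Mz 0.114 tau7 -0.15 F [-0.2  0.6  5.3]
 q [-0.127  0.277 -0.175  2.125  0.07   0.744 -1.772] qd [ 0.003 -0.     0.001  0.    -0.002  0.     0.002] tau [ 2.8000e-01 -3.7614e+01 -1.0200e-01 -2.0169e+01  2.2000e-02 -3.2300e-01
 -1.5000e-01]
```

{"method": "carry_out", "body": {
  "offset": [
    [0,0,0],
    [0,0,0],
    [0,0,0],
    [0,0,0],
    [0,0,0],
    [0,0,-0.06],
    [0,0,-0.16],
    [0,0,-0.26]
  ],
  "turn": [
    [0,0,0],
    [0,0,0],
    [0,0,0],
    [0,0,0],
    [0,0,0],
    [0,0,0],
    [0,0,0],
    [0,0,0]
  ],
  "hand": 0
}}

```text
clock: 16.65
tcp_pos: [0.4602, 0.0668, 0.2565]
orientation: [3.133, 0.228, -0.003]
contact_force: [2.3, 0.9, -0.3]
grip_width: 0.0852
```

```bash
python3 s.py
```

```text
t 16.65 p [0.4602 0.0668 0.2565] yaw 0.1455 F [ 2.32  0.88 -0.29] M [-0.019 -0.063 -0.073] w 0.0852 Ftool [ 2.43 -0.53  0.28]
q [-0.11   0.106 -0.18   1.988  0.022  1.051 -1.726] zaxis [-0.002 -0.    -1.   ]
```

{"method": "carry_out", "body": {
  "offset": [
    [0.154,0.603,0],
    [0.154,0.603,0],
    [0.154,0.603,0],
    [0.154,0.603,0],
    [0.154,0.603,0],
    [0.154,0.603,0],
    [0.154,0.603,0],
    [0.154,0.603,0]
  ],
  "turn": [
    [0,0,-0.95],
    [0,0,-0.95],
    [0,0,-0.95],
    [0,0,-0.95],
    [0,0,-0.95],
    [0,0,-0.95],
    [0,0,-0.95],
    [0,0,-0.95]
  ],
  "hand": 1,
  "force": 20
}}

```text
clock: 17.45
tcp_pos: [0.5809, -0.227, 0.2546]
orientation: [2.526, 1.865, -0.003]
contact_force: [-0.1, 0.7, -0.1]
grip_width: -0.0001
```

```bash
cat > go.py <<'E'
import sys
from h import *
# args: y z of TCP target, tilt deg from vertical, x
y,z,a,x=map(float,sys.argv[1:5]);a=np.radians(a)
d=np.array([0,np.sin(a),-np.cos(a)]);n=np.array([0,np.cos(a),np.sin(a)])
Rt=np.c_[n,[1,0,0],d]
o=r.get_obs();R=Ro.from_rotvec(o['orientation']).as_matrix()
print("off",np.round(R.T@(np.array([x,y,z])-o['tcp_pos'])/.5,3).tolist(),"turn",np.round(Ro.from_matrix(R.T@Rt).as_rotvec()/1.5,3).tolist())
E
python3 s.py; python3 go.py -0.24 0.20 50 0.581
```

```text
t 17.45 p [ 0.5809 -0.227   0.2546] yaw 1.272 F [-0.11  0.73 -0.13] M [-0.011  0.068  0.014] w -0.0001 Ftool [ 0.66 -0.32  0.13]
q [ 0.355  0.371 -0.111  1.646  0.048  1.127 -0.067] zaxis [-0.001 -0.003 -1.   ]
off [-0.024, 0.008, 0.109] turn [0.087, 0.579, -0.186]
```

{"method": "carry_out", "body": {
  "offset": [
    [-0.024,0.008,0.109],
    [-0.024,0.008,0.109],
    [-0.024,0.008,0.109],
    [-0.024,0.008,0.109],
    [-0.024,0.008,0.109],
    [-0.024,0.008,0.109],
    [-0.024,0.008,0.109],
    [-0.024,0.008,0.109]
  ],
  "turn": [
    [0.087,0.579,-0.186],
    [0.087,0.579,-0.186],
    [0.087,0.579,-0.186],
    [0.087,0.579,-0.186],
    [0.087,0.579,-0.186],
    [0.087,0.579,-0.186],
    [0.087,0.579,-0.186],
    [0.087,0.579,-0.186]
  ]
}}

```text
clock: 18.25
tcp_pos: [0.5808, -0.2335, 0.1992]
orientation: [-1.701, -1.698, -0.793]
contact_force: [0.0, 0.1, 0.1]
grip_width: -0.0001
```

{"method": "carry_out", "body": {
  "offset": [
    [0,0,0],
    [0,0,0]
  ],
  "turn": [
    [0,0,0],
    [0,0,0]
  ]
}}

```text
clock: 18.45
tcp_pos: [0.5821, -0.2312, 0.2029]
orientation: [-1.698, -1.706, -0.794]
contact_force: [-0.2, 0.1, 0.6]
grip_width: 0.0001
```

```bash
python3 s.py; python3 go.py -0.24 0.20 50 0.581
python3 - <<'E'
from h import *
W=imaging.grab_frame("wrist");cv2.imwrite("pics/w6.png",W['pixels'][:,:,::-1])
E
```

```text
t 18.45 p [ 0.5821 -0.2312  0.2029] yaw 1.5772 F [-0.23  0.06  0.62] M [-0.836  0.03   0.01 ] w 0.0001 Ftool [ 0.52 -0.23 -0.35]
q [ 0.825  0.77  -0.346  1.41  -0.495  1.494  0.686] zaxis [-0.001  0.766 -0.643]
off [-0.016, -0.002, -0.01] turn [-0.001, 0.0, 0.003]
```

View pics/w6.png

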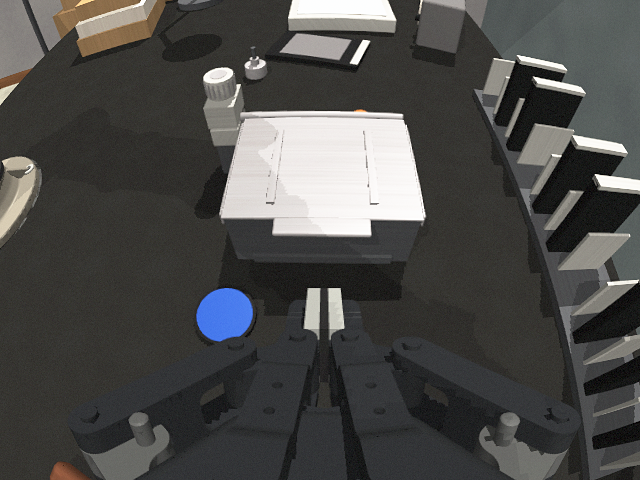

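```bash
python3 - <<'E'
from h import *
W=imaging.grab_frame("wrist");T=imaging.grab_frame("top");o=r.get_obs();p=o['tcp_pos']
R=Ro.from_rotvec(o['orientation']).as_matrix()
print("lip edge wrist",fback(W,274,236,.0765),fback(W,371,236,.0765))
for zt in (.014,-.006,-.012):
  for x in (0,.01): print(zt,x,"top px",np.round(proj(T,p+R@[x,0,zt]),1))
u,v=np.int32(proj(T,p));g=cv2.cvtColor(T['pixels'],cv2.COLOR_RGB2GRAY)
print("lip edge top px",np.round(proj(T,[.581,-.110,.081]),1),u,v)
for k in range(v-6,v+7,2): print(k,g[k,350:425].tolist())
E
```

```text
lip edge wrist [ 0.5369 -0.1101  0.0765] [ 0.6249 -0.1096  0.0765]
0.014 0 top px [410.1 197.3]
0.014 0.01 top px [407.9 196.7]
-0.006 0 top px [417.4 196.3]
-0.006 0.01 top px [415.3 195.7]
-0.012 0 top px [419.6 196. ]
-0.012 0.01 top px [417.5 195.4]
lip edge top px [360.3 205.4] 415 196
190 [230, 231, 230, 223, 208, 204, 209, 211, 209, 203, 181, 126, 64, 35, 33, 34, 33, 34, 37, 41, 44, 44, 43, 43, 43, 43, 42, 41, 41, 41, 42, 41, 41, 41, 40, 40, 40, 40, 40, 38, 39, 38, 38, 38, 39, 38, 38, 38, 38, 36, 37, 36, 36, 37, 37, 37, 36, 38, 38, 41, 41, 40, 40, 39, 40, 39, 38, 39, 40, 41, 42, 45, 44, 46, 49]
192 [231, 231, 230, 225, 217, 222, 227, 228, 228, 225, 206, 150, 78, 38, 33, 34, 34, 35, 37, 42, 43, 44, 43, 43, 43, 42, 42, 42, 42, 42, 41, 40, 41, 41, 40, 41, 40, 41, 40, 39, 39, 37, 38, 37, 38, 37, 38, 37, 38, 37, 37, 37, 38, 37, 38, 38, 39, 41, 40, 41, 40, 40, 41, 39, 39, 41, 57, 79, 92, 101, 118, 132, 139, 146, 151]
194 [231, 231, 230, 224, 216, 221, 228, 228, 227, 224, 206, 150, 78, 38, 33, 34, 36, 34, 38, 42, 44, 43, 44, 43, 42, 42, 42, 41, 42, 42, 42, 40, 42, 40, 41, 41, 40, 40,
[... 741 characters left out ...]
1, 41, 40, 40, 40, 52, 98, 152, 173, 170, 155, 140, 134, 128, 120]
200 [231, 231, 230, 222, 212, 219, 226, 227, 226, 224, 206, 148, 75, 38, 34, 36, 35, 35, 36, 40, 41, 42, 41, 43, 42, 42, 42, 42, 41, 42, 42, 41, 40, 42, 41, 40, 41, 40, 41, 40, 40, 40, 40, 40, 39, 39, 40, 40, 41, 42, 42, 43, 42, 42, 41, 41, 41, 41, 41, 40, 40, 39, 39, 39, 40, 39, 44, 53, 54, 51, 46, 44, 44, 44, 40]
202 [231, 231, 230, 222, 213, 220, 226, 227, 226, 224, 206, 148, 75, 39, 35, 35, 35, 35, 35, 34, 34, 34, 33, 35, 35, 35, 36, 40, 41, 42, 42, 42, 41, 41, 41, 41, 40, 40, 40, 41, 40, 41, 40, 39, 39, 40, 42, 43, 44, 43, 43, 41, 42, 42, 41, 40, 41, 40, 41, 40, 40, 40, 39, 39, 39, 38, 39, 39, 40, 40, 40, 39, 37, 35, 32]
```

```bash
python3 go.py -0.1387 0.0797 50 0.581
```

```text
off [-0.068, -0.001, 0.3] turn [-0.001, -0.0, 0.002]
```

{"method": "carry_out", "body": {
  "offset": [
    [-0.03,0,0.08],
    [-0.06,0,0.16],
    [-0.068,0,0.23],
    [-0.068,0,0.28],
    [-0.068,0,0.3],
    [-0.068,0,0.3],
    [-0.068,0,0.3]
  ],
  "turn": [
    [0,0,0],
    [0,0,0],
    [0,0,0],
    [0,0,0],
    [0,0,0],
    [0,0,0],
    [0,0,0]
  ]
}}

```text
clock: 19.3
tcp_pos: [0.5818, -0.1409, 0.0797]
orientation: [-1.701, -1.703, -0.796]
contact_force: [0.4, -0.8, -0.4]
grip_width: -0.0
```

```bash
python3 s.py; python3 go.py -0.1057 0.0520 50 0.581; python3 - <<'E'
from h import *
T=imaging.grab_frame("top");W=imaging.grab_frame("wrist");o=r.get_obs();p=o['tcp_pos']
R=Ro.from_rotvec(o['orientation']).as_matrix()
print("top tip pred",np.round(proj(T,p+R@[.01,0,-.006]),1))
g=cv2.cvtColor(T['pixels'],cv2.COLOR_RGB2GRAY);u,v=np.int32(proj(T,p))
for k in (v-6,v-4,v,v+2): print(k,g[k,355:400].tolist())
cv2.imwrite("pics/w7.png",W['pixels'][150:420,120:520,::-1])
E
```

```text
t 19.3 p [ 0.5818 -0.1409  0.0797] yaw 1.573 F [ 0.39 -0.76 -0.42] M [-0.831 -0.048  0.009] w -0.0 Ftool [-0.81  0.39 -0.31]
q [ 0.761  0.855 -0.377  1.599 -0.522  1.207  0.758] zaxis [ 0.001  0.767 -0.642]
off [0.003, -0.002, 0.089] turn [0.0, -0.001, 0.001]
top tip pred [372.2 204.4]
199 [218, 225, 226, 225, 223, 205, 147, 76, 38, 34, 35, 35, 34, 37, 42, 43, 43, 43, 43, 42, 43, 44, 45, 44, 45, 48, 50, 53, 54, 54, 50, 49, 49, 49, 50, 49, 46, 43, 43, 44, 42, 41, 39, 40, 40]
201 [219, 225, 226, 225, 223, 204, 147, 75, 38, 34, 35, 35, 35, 35, 35, 36, 36, 40, 52, 69, 85, 97, 107, 116, 125, 132, 139, 143, 145, 130, 94, 57, 43, 44, 44, 42, 40, 36, 32, 30, 29, 30, 34, 42, 46]
205 [220, 226, 226, 225, 222, 204, 146, 72, 38, 34, 35, 34, 34, 34, 34, 34, 34, 50, 89, 130, 149, 154, 153, 155, 167, 178, 180, 175, 168, 149, 102, 59, 47, 47, 47, 48, 45, 44, 46, 48, 47, 45, 47, 46, 45]
207 [212, 219, 216, 211, 209, 192, 133, 65, 37, 34, 36, 36, 35, 35, 34, 34, 35, 54, 97, 135, 143, 138, 130, 121, 116, 112, 105, 94, 84, 75, 58, 45, 44, 47, 49, 48, 46, 43, 44, 44, 44, 43, 44, 44, 43]
```

View pics/w7.png

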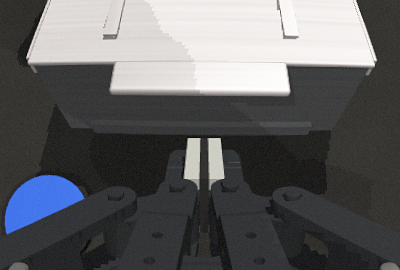

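{"method": "carry_out", "body": {
  "offset": [
    [-0.003,0,0.03],
    [-0.003,0,0.06],
    [-0.003,0,0.08],
    [-0.003,0,0.088],
    [-0.003,0,0.088],
    [-0.003,0,0.088]
  ],
  "turn": [
    [0,0,0],
    [0,0,0],
    [0,0,0],
    [0,0,0],
    [0,0,0],
    [0,0,0]
  ]
}}

```text
clock: 20.0
tcp_pos: [0.5812, -0.1069, 0.0494]
orientation: [-1.699, -1.701, -0.795]
contact_force: [-0.2, 0.3, 0.4]
grip_width: -0.0
```

```bash
python3 s.py
```

```text
t 20.0 p [ 0.5812 -0.1069  0.0494] yaw 1.5721 F [-0.22  0.33  0.37] M [-0.842  0.035 -0.047] w -0.0 Ftool [ 0.5  -0.22  0.02]
q [ 0.734  0.882 -0.392  1.647 -0.538  1.123  0.772] zaxis [-0.001  0.768 -0.641]
```

{"method": "carry_out", "body": {
  "offset": [
    [0.006,0,-0.005],
    [0.012,0,-0.01],
    [0.018,0,-0.015],
    [0.024,0,-0.02]
  ],
  "turn": [
    [0,0,0],
    [0,0,0],
    [0,0,0],
    [0,0,0]
  ]
}}

```text
clock: 20.4
tcp_pos: [0.5812, -0.1073, 0.0651]
orientation: [-1.701, -1.702, -0.795]
contact_force: [0.7, -0.7, -4.4]
grip_width: 0.0001
```

```bash
python3 s.py
```

```text
t 20.4 p [ 0.5812 -0.1073  0.0651] yaw 1.5718 F [ 0.74 -0.68 -4.4 ] M [-1.55  -0.128 -0.135] w 0.0001 Ftool [-3.81  0.74  2.3 ]
q [ 0.736  0.858 -0.394  1.649 -0.54   1.14   0.759] zaxis [-0.     0.767 -0.642]
```

{"method": "carry_out", "body": {
  "offset": [
    [0.011,0,-0.009],
    [0.022,0,-0.017],
    [0.034,0,-0.025],
    [0.045,0,-0.032],
    [0.056,0,-0.038],
    [0.068,0,-0.043]
  ],
  "turn": [
    [0,0,0],
    [0,0,0],
    [0,0,0],
    [0,0,0],
    [0,0,0],
    [0,0,0]
  ]
}}

```text
clock: 21.0
tcp_pos: [0.581, -0.1021, 0.1052]
orientation: [-1.701, -1.702, -0.795]
contact_force: [0.4, -4.0, -3.2]
grip_width: -0.0002
```

```bash
python3 s.py; python3 - <<'E'
from h import *
for i in range(2): imaging.grab_frame("wrist"); o=r.get_obs(); print(np.round(o['contact_force'],2),np.round(o['tcp_pos'],4))
E
```

```text
t 21.0 p [ 0.581  -0.1021  0.1052] yaw 1.5716 F [ 0.43 -3.95 -3.25] M [-1.968e+00 -4.600e-02  1.000e-03] w -0.0002 Ftool [-5.03  0.43 -0.95]
q [ 0.736  0.798 -0.403  1.654 -0.551  1.18   0.724] zaxis [-0.     0.767 -0.642]
[-2.46 -4.75 -2.72] [ 0.5812 -0.1017  0.1064]
[-0.72 -4.64 -2.04] [ 0.5811 -0.1018  0.1059]
```

{"method": "carry_out", "body": {
  "offset": [
    [0.014,0,-0.006],
    [0.028,0,-0.012],
    [0.042,0,-0.017],
    [0.056,0,-0.021],
    [0.07,0,-0.025],
    [0.084,0,-0.028]
  ],
  "turn": [
    [0,0,0],
    [0,0,0],
    [0,0,0],
    [0,0,0],
    [0,0,0],
    [0,0,0]
  ]
}}

```text
clock: 21.7
tcp_pos: [0.5811, -0.086, 0.1465]
orientation: [-1.701, -1.701, -0.795]
contact_force: [0.3, -6.6, -3.8]
grip_width: -0.0002
```

```bash
python3 s.py
```

```text
t 21.7 p [ 0.5811 -0.086   0.1465] yaw 1.5713 F [ 0.3  -6.62 -3.78] M [-2.185 -0.026 -0.032] w -0.0002 Ftool [-7.15  0.29 -2.65]
q [ 0.727  0.732 -0.417  1.667 -0.569  1.208  0.682] zaxis [-0.     0.767 -0.642]
```

{"method": "carry_out", "body": {
  "offset": [
    [0.015,0,-0.002],
    [0.03,0,-0.004],
    [0.045,0,-0.006],
    [0.06,0,-0.007],
    [0.075,0,-0.007],
    [0.088,0,-0.006]
  ],
  "turn": [
    [0,0,0],
    [0,0,0],
    [0,0,0],
    [0,0,0],
    [0,0,0],
    [0,0,0]
  ]
}}

```text
clock: 22.3
tcp_pos: [0.5813, -0.0597, 0.1827]
orientation: [-1.7, -1.702, -0.796]
contact_force: [1.3, -5.4, -1.5]
grip_width: 0.0001
```

```bash
python3 s.py; python3 - <<'E'
from h import *
S=imaging.grab_frame("scene");W=imaging.grab_frame("wrist");cv2.imwrite("pics/w8.png",np.hstack([S['pixels'][130:350,200:420],W['pixels'][60:280,180:480]])[:,:,::-1])
o=r.get_obs();print(np.round(o['contact_force'],2))
E
```

```text
t 22.3 p [ 0.5813 -0.0597  0.1827] yaw 1.5723 F [ 1.27 -5.42 -1.47] M [-1.661 -0.071 -0.111] w 0.0001 Ftool [-4.61  1.27 -3.22]
q [ 0.709  0.67  -0.437  1.686 -0.593  1.219  0.638] zaxis [ 0.     0.767 -0.641]
[ 1.63 -4.46 -0.22]
```

{"method": "carry_out", "body": {
  "offset": [
    [0.007,0,0],
    [0.014,0,0],
    [0.02,0,0],
    [0.02,0,0]
  ],
  "turn": [
    [0,0,0],
    [0,0,0],
    [0,0,0],
    [0,0,0]
  ]
}}

```text
clock: 22.8
tcp_pos: [0.5812, -0.0524, 0.1897]
orientation: [-1.699, -1.702, -0.796]
contact_force: [3.1, -4.0, -4.1]
grip_width: 0.0003
```

```bash
python3 s.py
```

```text
t 22.8 p [ 0.5812 -0.0524  0.1897] yaw 1.5731 F [ 3.09 -3.98 -4.14] M [-1.849 -0.427 -0.553] w 0.0003 Ftool [-5.73  3.08 -0.4 ]
q [ 0.704  0.658 -0.442  1.691 -0.599  1.22   0.628] zaxis [-0.001  0.768 -0.641]
```

{"method": "carry_out", "body": {
  "offset": [
    [-0.004,0,0],
    [-0.008,0,0],
    [-0.012,0,0],
    [-0.016,0,0],
    [-0.02,0,0],
    [-0.02,0,0]
  ],
  "turn": [
    [0,0,0],
    [0,0,0],
    [0,0,0],
    [0,0,0],
    [0,0,0],
    [0,0,0]
  ]
}}

```text
clock: 23.4
tcp_pos: [0.5805, -0.059, 0.1816]
orientation: [-1.698, -1.7, -0.794]
contact_force: [-0.7, -0.9, -0.7]
grip_width: 0.0
```

```bash
python3 s.py; python3 - <<'E'
from h import *
W=imaging.grab_frame("wrist");S=imaging.grab_frame("scene");o=r.get_obs();print(np.round(o['contact_force'],2))
np.savez("pose.npz",R=W['R'],t=W['t'],SR=S['R'],St=S['t'])
w=W['pixels'][40:340,150:500];s=cv2.resize(S['pixels'][140:340,200:400],(300,300))
cv2.imwrite("pics/f1.png",np.hstack([w,s])[:,:,::-1]); cv2.imwrite("pics/sc1.png",S['pixels'])
E
```

```text
t 23.4 p [ 0.5805 -0.059   0.1816] yaw 1.5716 F [-0.71 -0.87 -0.73] M [-1.036  0.041  0.056] w 0.0 Ftool [-1.11 -0.71 -0.2 ]
q [ 0.709  0.672 -0.437  1.687 -0.593  1.219  0.639] zaxis [-0.002  0.768 -0.64 ]
[-0.76 -0.12 -1.53]
```

View pics/f1.png

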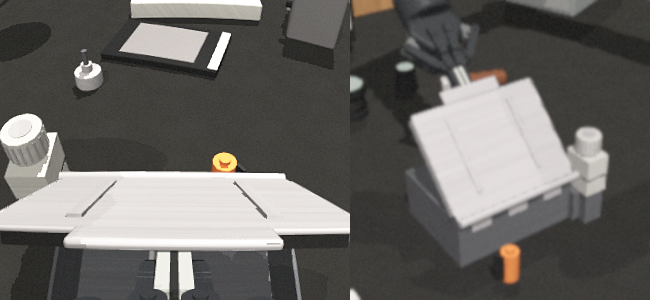

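{"method": "carry_out", "body": {
  "offset": [
    [-0.005,0,0],
    [-0.01,0,0],
    [-0.015,0,0],
    [-0.02,0,0],
    [-0.02,0,0]
  ],
  "turn": [
    [0,0,0],
    [0,0,0],
    [0,0,0],
    [0,0,0],
    [0,0,0]
  ]
}}

```text
clock: 24.0
tcp_pos: [0.5809, -0.0661, 0.1738]
orientation: [-1.699, -1.701, -0.795]
contact_force: [-0.5, 1.4, -0.3]
grip_width: 0.0001
```

```bash
cat > ang.py <<'E'
from h import *
from scipy.optimize import minimize_scalar
# lid angle from scene: change of the bright lid region, via optical difference of edge lip projected
S=imaging.grab_frame("scene");g=cv2.cvtColor(S['pixels'],cv2.COLOR_RGB2GRAY)
old=cv2.cvtColor(cv2.imread("pics/sc1.png"),cv2.COLOR_RGB2GRAY)
P=np.float32([proj(S,[x,.073-.150*np.cos(.78),.079+.150*np.sin(.78)]) for x in (.49,.50,.665,.672)]).reshape(-1,1,2)
q,st,_=cv2.calcOpticalFlowPyrLK(old,g,P,None,winSize=(31,31));print("flow px",np.round((q-P)[:,0],2).tolist(),st.ravel())
a=P[0,0];b=proj(S,[.49,.073-.150*np.cos(.70),.079+.150*np.sin(.70)]);print("0.08 rad sag would be",np.round(b-a,2))
o=r.get_obs();print("F",np.round(o['contact_force'],2),"M",np.round(o['moment'],2),round(o['clock'],2))
E
python3 s.py; python3 ang.py
```

```text
t 24.0 p [ 0.5809 -0.0661  0.1738] yaw 1.5712 F [-0.51  1.38 -0.29] M [-0.794  0.027 -0.029] w 0.0001 Ftool [ 0.66 -0.51  1.25]
q [ 0.714  0.686 -0.432  1.682 -0.587  1.217  0.649] zaxis [-0.001  0.768 -0.641]
flow px [[-0.47999998927116394, 0.5099999904632568], [-0.4399999976158142, 0.49000000953674316], [-0.38999998569488525, 0.49000000953674316], [-0.3700000047683716, 0.49000000953674316]] [1 1 1 1]
0.08 rad sag would be [-2.23  2.15]
F [-0.96  0.14 -0.51] M [-0.79  0.01 -0.03] 24.05
```

{"method": "carry_out", "body": {
  "offset": [
    [-0.02,0,0],
    [-0.04,0,0],
    [-0.05,0,-0.03],
    [-0.05,0,-0.08],
    [-0.05,0,-0.16],
    [-0.05,0,-0.24],
    [-0.05,0,-0.3],
    [-0.05,0,-0.3]
  ],
  "turn": [
    [0,0,0],
    [0,0,0],
    [0,0,0],
    [0,0,0],
    [0,0,0],
    [0,0,0],
    [0,0,0],
    [0,0,0]
  ]
}}

```text
clock: 24.85
tcp_pos: [0.582, -0.2034, 0.2534]
orientation: [-1.709, -1.703, -0.798]
contact_force: [-0.0, -0.5, -0.1]
grip_width: 0.0
```

```bash
python3 s.py; python3 ang.py
```

```text
t 24.85 p [ 0.582  -0.2034  0.2534] yaw 1.5697 F [-0.05 -0.47 -0.13] M [-0.793  0.013  0.007] w 0.0 Ftool [-0.4  -0.05 -0.28]
q [ 0.816  0.69  -0.368  1.436 -0.523  1.51   0.63 ] zaxis [ 0.007  0.764 -0.645]
flow px [[-0.5600000023841858, 0.4699999988079071], [-0.5199999809265137, 0.44999998807907104], [-0.44999998807907104, 0.4399999976158142], [-0.4399999976158142, 0.4300000071525574]] [1 1 1 1]
0.08 rad sag would be [-2.23  2.15]
F [ 0.45  0.61 -0.86] M [-0.81  0.    0.03] 24.9
```

{"method": "carry_out", "body": {
  "offset": [
    [0,0,0],
    [0,0,0],
    [0,0,0],
    [0,0,0],
    [0,0,0],
    [0,0,0],
    [0,0,0],
    [0,0,0]
  ],
  "turn": [
    [0,0,0],
    [0,0,0],
    [0,0,0],
    [0,0,0],
    [0,0,0],
    [0,0,0],
    [0,0,0],
    [0,0,0]
  ]
}}

```text
clock: 25.7
tcp_pos: [0.5812, -0.1969, 0.2511]
orientation: [-1.699, -1.701, -0.795]
contact_force: [-0.3, -0.1, -0.2]
grip_width: -0.0001
```

{"method": "carry_out", "body": {
  "offset": [
    [0,0,0],
    [0,0,0],
    [0,0,0],
    [0,0,0],
    [0,0,0],
    [0,0,0],
    [0,0,0],
    [0,0,0]
  ],
  "turn": [
    [0,0,0],
    [0,0,0],
    [0,0,0],
    [0,0,0],
    [0,0,0],
    [0,0,0],
    [0,0,0],
    [0,0,0]
  ]
}}

```text
clock: 26.5
tcp_pos: [0.5811, -0.1969, 0.2511]
orientation: [-1.699, -1.701, -0.795]
contact_force: [0.2, -0.9, 0.6]
grip_width: -0.0003
```

{"method": "carry_out", "body": {
  "offset": [
    [0,0,0],
    [0,0,0],
    [0,0,0],
    [0,0,0],
    [0,0,0],
    [0,0,0],
    [0,0,0],
    [0,0,0]
  ],
  "turn": [
    [0,0,0],
    [0,0,0],
    [0,0,0],
    [0,0,0],
    [0,0,0],
    [0,0,0],
    [0,0,0],
    [0,0,0]
  ]
}}

```text
clock: 27.3
tcp_pos: [0.5811, -0.1969, 0.2511]
orientation: [-1.699, -1.701, -0.795]
contact_force: [-0.0, -1.1, -0.0]
grip_width: -0.0
```

```bash
python3 ang.py; python3 - <<'E'
from h import *
T=imaging.grab_frame("top")
a=cv2.imread("pics/top0.png").astype(int)[:,:,::-1];d=np.abs(a-T['pixels']).max(2)>60
for n,X in dict(cart=[.631,.111,.05],filt=[.480,-.158,.006],trip=[.458,.304,.04],sheet=[.573,.398,.012],walnut=[.38,-.368,.025],loupe=[.495,-.432,.048],lens=[.627,-.404,.062]).items():
    u,v=np.int32(proj(T,X));print(n,int(d[v-14:v+15,u-14:u+15].sum()))
S=imaging.grab_frame("scene")
for c,f in(("scene",S),):
    print("lid angle guess from corners:")
    g=f['pixels']
for q in ("cartridge_mid","filter_disc_mid"): print(q,[(round(x['score'],2)) for x in look_for(q,"top")[:1]],find(q,"top",T)[:1])
T2=T['pixels'][140:290,240:420]
cv2.imwrite("pics/f2.png",np.hstack([cv2.resize(S['pixels'][120:340,200:420],(400,400)),cv2.resize(T2,(400,400))])[:,:,::-1])
E
```

```text
flow px [[-0.550000011920929, 0.47999998927116394], [-0.5099999904632568, 0.46000000834465027], [-0.46000000834465027, 0.44999998807907104], [-0.4399999976158142, 0.4399999976158142]] [1 1 1 1]
0.08 rad sag would be [-2.23  2.15]
F [ 0.77  0.58 -0.44] M [-0.79  0.05 -0.05] 27.35
cart 0
filt 0
trip 0
sheet 0
walnut 0
loupe 0
lens 363
lid angle guess from corners:
cartridge_mid [0.66] [(0.66, [0.63, 0.109, 0.043])]
filter_disc_mid [0.82] [(0.82, [0.482, -0.156, 0.006])]
```

```bash
python3 - <<'E'
from h import *
S=imaging.grab_frame("scene")
a=cv2.imread("pics/scene0.png").astype(int)[:,:,::-1];d=np.abs(a-S['pixels']).max(2)>60
u,v=np.int32(proj(S,[.632,-.40,.04]));print(u,v,int(d[v-18:v+19,u-16:u+17].sum()))
print(find("lens_mid","scene",S))
E
python3 ang.py
```

```text
198 205 0
[(0.84, [0.637, -0.391, 0.051])]
flow px [[-0.550000011920929, 0.47999998927116394], [-0.5099999904632568, 0.46000000834465027], [-0.44999998807907104, 0.4399999976158142], [-0.4300000071525574, 0.4300000071525574]] [1 1 1 1]
0.08 rad sag would be [-2.23  2.15]
F [-0.19  0.33  0.06] M [-0.85  0.03  0.01] 27.8
```

Lens unmoved (the arm merely covers it in the top view), and the lid is steady for 3 s with the hand clear.

```bash
python3 -c "
from bench import r
print(r.hand_in())"
```

```text
the job is handed in; nothing more can be done
None
```

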